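Lock a fresh filter cartridge into the wet grinder's filter unit

TASK

Fit the fresh filter cartridge (white with a blue grip) into the blue filter unit: set its two lugs in the collar's two slots, push it down against the spring until it is fully home, and turn it clockwise (seen from above) a quarter turn to the stop, so that when you let go the spring lifts it into its locked seat. Feel your way and never force it; leave the spent brown cartridge and everything else where it stands.

Things in the scene. Friction and masses are not known exactly. Their poses are not given: they have to be found in the camera images.
- fresh_center (a point): Fresh cartridge, loose, upright, 86 mm tall, about 0.2 kg; point on its axis half-way up, 43 mm above the foot; z up. On top a blue upright grip blade, 56 mm long (along x), 14 mm thick (along y), from 46 to 86 mm above the foot: pinch it across y. Under it a blue disc 58 mm across (36 to 46 mm up). A half turn about z gives the same shape.
- fresh: The same cartridge, origin at the centre of its foot, same axes. White round stem, 44 mm across from the foot to 36 mm up; foot edge chamfered 3 mm in, 4 mm up. Two blue lugs stick out along +x and -x to 31 mm from the axis, 10 mm wide (along y), from 8 to 14 mm above the foot.
- socket_mouth (a point): Centre of the white collar's flat top, 94 mm above the table; z up. Bore 47 mm across; two opposite entry slots, 15 mm wide, through its 10 mm lip, yellow marks beside them. The collar is clamped at an unmeasured angle: slots lie along this x axis turned up to 29 degrees (0.5 rad) either way; find them by eye or feel. Lugs on the lip: cartridge centre 35 mm above this point.
- socket_floor (a point): Centre of the socket's hard floor, 26 mm below the mouth. Cartridge centre above the mouth: 29 mm when the foot meets the sprung ejector (3 N), 17 mm when fully home on the floor (spring 11.5 N). Only within 2 mm of the floor are the lugs under the lip and free to turn clockwise, to a hard stop about 95 degrees from mid-slot.
- filter_unit: The blue filter unit, fixed; base 170 x 170 x 50 mm, origin under its centre, axes as the mouth. At the stop (green marks) the lugs lie under pockets 4 mm deep, 15 mm wide, 90 degrees from the slots: let up and the spring lifts and locks them, cartridge centre 23 mm above the mouth. Contact forces of cartridge on unit above 60 N damage it.
- spent_center (a point): The spent cartridge to be left alone: same shape, brown stem and black grip, loose, standing on the table; centre point 43 mm above its foot.
- paperweight: Green glass paperweight, 72 mm across, 55 mm tall, loose bystander; origin under its centre.
- tumbler: Amber glass tumbler, 68 mm across, 85 mm tall, loose bystander; origin under its centre.
- grit_jar: White jar with red cap, 68 mm across, 80 mm tall, loose bystander; origin under its centre.
- cherry_block: Dark wooden block 110 x 60 x 40 mm, loose bystander; origin under its centre.
- jacks: Glassblower's jacks, dark steel, 230 x 55 x 14 mm, lying flat, loose bystander.
Mind the look-alikes: they are no part of the job. There is more than one size of the fresh; the job needs the middle-sized.

How it is judged:
By the outcome, as a careful person would: the job done as asked, in the order asked, and still so for the second after the job is handed in, with the robot touching nothing.
It also fails if it takes over 72 s, if anything falls off the work surface, if the arm or the gripper's body presses on something with over 40 N, if the wrist force passes 120 N, or if a joint passes its speed limit or range.

ROBOT

A 7-joint arm with a two-finger parallel gripper is mounted at the origin on the work surface. World frame = base frame: x ahead of the robot, y to its left, z up, the work surface at z = 0. Lengths are in m, angles in rad, forces in N, time in s.
With the tool pointing down it reaches from about 0.35 to 0.9 m from the base axis. Payload 8.1 kg.
Tool frame: the origin (TCP) lies midway between the tips of the shut fingers; the grasp point (between the pads) lies behind it (arm.tcp_to_grasp is the z of the grasp point in the tool frame, in m); z points along the fingers, y is the line along which they close (so a half turn about z gives the same grasp; the last joint's range is limited). The gripper opens to 92 mm and grips with 3 to 60 N. Pads are 19 mm wide; open, the fingers measure 130 mm over their backs; the gripper's body (75 mm by 190 mm) begins 47 mm behind the grasp point.
Start: joints at [-1.344, 0.434, 0.025, 1.573, -0.012, 1.134, -0.075], TCP at [0.202, 0.591, 0.227] pointing down, gripper open.
Joint ranges: [-2.62, 2.62], [-0.44, 2.09], [-1.27, 1.32], [0.08, 2.57], [-1.32, 4.46], [0.12, 2], [-2.74, 2.74]. Speed limits (rad/s): [2.22, 2.22, 3.01, 3.01, 3.14, 3.14, 3.14].

INTERFACE

Orientations are given as a rotation vector (axis times angle).
In Python, from cell import readout, vision, arm gives the robot as it stands.
- The arm moves only by the tool carry_out, never from a script. Its argument "increments" is one flat list of numbers, 6 for each row, row after row: the shift along the world's x, y, z in mm, then the turn, a rotation vector about the world's x, y, z in rad. In form: [tx, ty, tz, wx, wy, wz, tx, ty, tz, wx, wy, wz, ...]. A call has 1 to 20 rows; each row shifts and turns the commanded pose from where the row before left it; what a row does not reach is not made up. A row lasts 1/8 s, in which the tool goes at most 62.5 mm and 10.7 degrees, less where a joint would pass 70% of its speed; a pose out of reach is approached as far as the arm can. A call with a gripper value outside its range is refused whole. "grip" is the closure, from 0 (fully open) to 1 (shut), set as the call begins (left out, the last holds). The fingers move at their own pace and stop on an object; "newtons" is the grip in N (left out, the last holds). Time passes only in rows, so rows that do not move let the fingers close. It gives the time, the measured TCP pose, the force, the opening and the grip force at its end, in the units of the state.
- readout.observe(): the state, without advancing time (a new reading comes with each control period).
- vision.get_image(name): name is "scene" or "side" or "wrist"; returns the picture (480x640x3 uint8, red, green, blue); there is no depth.
- vision.calibration(name): a dict with "fov_y" (degrees; the focal length in pixels is half the picture's height over the tangent of half this angle, whatever the lens; pixels are square), "cx", "cy" (the principal point, pixels), "pose" (4x4, takes a point from camera to world coordinates). Camera axes: x right, y up, looking along -z (the intrinsics and any distortion apply to the point x, -y, -z); pixel columns grow to the right and rows downward; lengths in m; the calibration is good to about 2 mm. The wrist camera is an equidistant fisheye: a pixel r from the principal point sees the ray r / f radians off the axis. A picture is of the moment at which its call begins: read the wrist's pose just before it. calibration takes no time and is no camera call; for the wrist camera it gives the pose at the moment of the call.
- arm.sign_off(): hands the job in; it is judged then, once.
The state is a dict: "clock": time; "joints": joint angles; "dq": joint speeds; "joint_efforts": joint torques, N m; "position": TCP position; "ee_rot": TCP orientation; "force": force on the tool from outside, world axes, zero at the start; "ft_torque": the same for the moment, N m; "width": opening from 0.0 (shut) to 1.0 (fully open); "gripper_force": force on a finger pad.
Only numpy, scipy, OpenCV 4.12 (cv2) and the standard library are available. Lean on these libraries where they do the work, as an engineer would, in place of code of your own. Each camera call takes 0.05 s, during which the arm holds its last target. There are 200 camera calls.

## Working session

There is one attempt and no reset: what is moved stays moved. The work goes in short steps, Python scripts to look and compute and a tool call to move; the robot and the scene stay as the last step left them, time stands still between calls to the robot, and variables do not carry over. Pictures are saved under pics/ and viewed, at most 10 in all, crops included, and the job is handed in when it is done.

Besides the shell and the picture viewer there is one more tool, called after "Emit:" as a command line: name --argument value ..., lists and objects as JSON in quotes. carry_out: Moves the arm, as the interface text tells. Its arguments: {"type":"object","properties":{"increments":{"type":"array","items":{"type":"number"}},"grip":{"type":"number"},"newtons":{"type":"number"}},"required":["increments"]}

```bash
mkdir -p pics; python3 - <<'E'
from cell import readout, vision, arm
import cv2,numpy as np
s=readout.observe();print(s,arm.tcp_to_grasp)
ims=[]
for n in("scene","side","wrist"):
    c=vision.calibration(n);print(n,c)
    im=vision.get_image(n)[:,:,::-1];cv2.imwrite(f"pics/{n}0.png",im)
E
```

```text
{'clock': 0.0, 'joints': array([-1.34362162,  0.43520669,  0.02496217,  1.5740737 , -0.01161931,
        1.13401613, -0.07509646]), 'dq': array([-0.00018752,  0.0008545 , -0.00122631, -0.00095448, -0.00040638,
        0.0021678 , -0.00025197]), 'joint_efforts': array([-1.40417410e-04, -6.67862678e+01,  9.84577686e-01, -3.14463580e+01,
       -6.07266370e-02,  4.32170264e-02,  1.56287665e-04]), 'position': array([0.20227125, 0.59082832, 0.22596402]), 'ee_rot': array([-5.15741880e-01, -3.09882960e+00,  2.43890713e-03]), 'force': array([ 0.4060479 , -0.61162104,  0.56467642]), 'ft_torque': array([-0.01017916, -0.00925339, -0.01435392]), 'gripper_force': 0.0, 'width': 1.0008740415069208} -0.0188
scene {'fov_y': 52.41781415796411, 'cx': 316.7819907710088, 'cy': 234.70818452163005, 'pose': array([[-0.73861186, -0.47449309,  0.47886202,  1.0792984 ],
       [ 0.6740407 , -0.50818632,  0.53611175,  0.58257633],
       [-0.01103019,  0.71875098,  0.69518009,  0.80126255],
       [ 0.        ,  0.        ,  0.        ,  1.        ]])}
side {'fov_y': 48.71755490692793, 'cx': 309.6682814430768, 'cy': 228.16029940449587, 'pose': array([[ 0.66345043,  0.48322778, -0.57124815, -0.22955257],
       [-0.74788867,  0.40556383, -0.5255288 , -0.71390102],
       [-0.02227252,  0.77589232,  0.63047208,  0.95472233],
       [ 0.        ,  0.        ,  0.        ,  1.        ]])}
wrist {'fov_y': 65.70646984690485, 'cx': 327.2778033686038, 'cy': 237.3095128598164, 'pose': array([[ 0.32513181, -0.90274303, -0.28168127,  0.12439692],
       [ 0.9456612 ,  0.30918396,  0.10064878,  0.61699856],
       [-0.00376866, -0.29909917,  0.95421459,  0.38344119],
       [ 0.        ,  0.        ,  0.        ,  1.        ]])}
```

View pics/scene0.png

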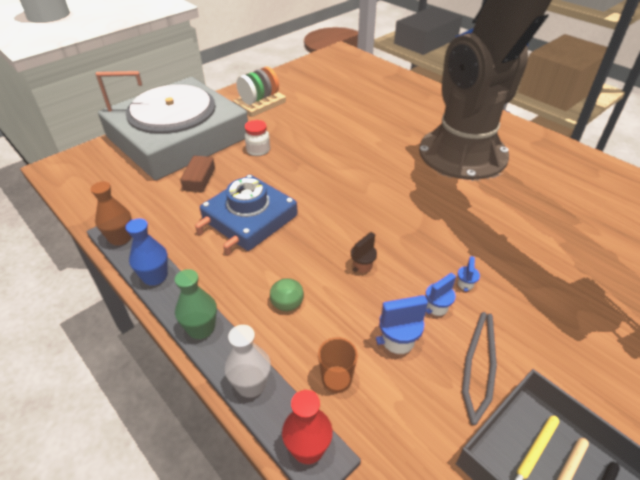

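View pics/side0.png

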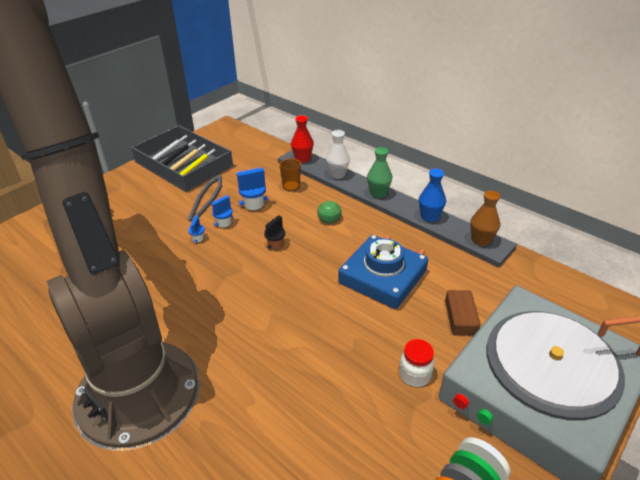

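The scene picture shows three blue-gripped cartridges: large at (402,325), middle at (440,295) and small at (468,275). In the side picture they are at (252,190), (222,212) and (197,232). The spent cartridge is at (365,252) in scene and (274,232) in side, and the unit is at (248,207) and (384,265). The middle one should match the spent one's size. I'll measure all three and confirm in an enlarged crop.

```bash
cat > h.py <<'E'
import numpy as np,cv2
from cell import vision
def ray(c,u,v,fish=False):
    f=240/np.tan(np.radians(c["fov_y"]/2)); x=(u-c["cx"]);y=(v-c["cy"])
    if fish:
        r=np.hypot(x,y)+1e-9;t=r/f;d=np.array([x/r*np.sin(t),-y/r*np.sin(t),-np.cos(t)])
    else: d=np.array([x/f,-y/f,-1.])
    d=c["pose"][:3,:3]@d
    return c["pose"][:3,3],d/np.linalg.norm(d)
def onz(c,u,v,z,fish=False):
    o,d=ray(c,u,v,fish);return o+d*(z-o[2])/d[2]
def tri(r1,r2):
    (o1,d1),(o2,d2)=r1,r2
    s=np.linalg.lstsq(np.c_[d1,-d2],o2-o1,rcond=None)[0]
    a,b=o1+s[0]*d1,o2+s[1]*d2
    return (a+b)/2,np.linalg.norm(a-b)
def bluemask(im):
    h=cv2.cvtColor(im,cv2.COLOR_BGR2HSV);return cv2.inRange(h,(105,130,60),(125,255,255))
def proj(c,P,fish=False):
    f=240/np.tan(np.radians(c["fov_y"]/2));q=c["pose"][:3,:3].T@(np.asarray(P)-c["pose"][:3,3])
    x,y,z=q[0],-q[1],-q[2]
    if fish:
        r=np.hypot(x,y);t=np.arctan2(r,z);return c["cx"]+f*t*x/r,c["cy"]+f*t*y/r
    return c["cx"]+f*x/z,c["cy"]+f*y/z
E
python3 - <<'E'
from h import *
a=cv2.imread("pics/scene0.png");b=cv2.imread("pics/side0.png")
cs,cd=vision.calibration("scene"),vision.calibration("side")
for im,c in((a,cs),(b,cd)):
    n,l,st,ce=cv2.connectedComponentsWithStats(bluemask(im))
    for i in range(1,n):
        if st[i,4]>40: print(st[i],ce[i].round(1),onz(c,*ce[i],.05).round(3))
k=lambda im,x,y,w,h,s:cv2.resize(im[y:y+h,x:x+w],None,fx=s,fy=s,interpolation=cv2.INTER_CUBIC)
A=k(a,340,225,160,140,2.5);B=k(b,180,160,160,140,2.5)   #400x350
C=k(a,190,165,120,88,3.333);D=k(b,330,225,120,88,3.333)
w=400
cv2.imwrite("pics/crop.png",np.vstack([np.hstack([A[:350,:w],B[:350,:w]]),np.hstack([C[:250,:399],D[:250,:399],np.zeros((250,2,3),np.uint8)])])[:600,:800])
E
```

```text
[126 220  20  14 217] [135.8 226.2] [ 0.843 -0.298  0.05 ]
[131 238  35  35 853] [147.2 256.2] [ 0.87  -0.195  0.05 ]
[469 258  10  24 123] [472.6 271.6] [0.402 0.301 0.05 ]
[459 268   7  11  58] [462.  273.1] [0.421 0.289 0.05 ]
[427 275  27  21 169] [440.3 283.9] [0.477 0.276 0.05 ]
[433 289  21  17 209] [444.8 298.6] [0.5   0.305 0.05 ]
[384 297  43  14 347] [405.1 303.4] [0.566 0.26  0.05 ]
[383 321  40  20 535] [404.5 330.9] [0.615 0.301 0.05 ]
[ 172    0   64  100 4807] [204.6  44.2] [1.311 1.352 0.05 ]
[237 168  28  30 682] [251.2 182.7] [0.64  0.322 0.05 ]
[419 168  27  54 950] [432.4 197.2] [ 0.925 -0.138  0.05 ]
[211 196  21  23 343] [221.7 207.8] [0.497 0.294 0.05 ]
[189 216  15  20 182] [195.7 226.9] [0.394 0.283 0.05 ]
[ 339  237   88   71 3009] [382.6 274.6] [ 0.57  -0.215  0.05 ]
```

```bash
ls pics
```

```text
crop.png
scene0.png
side0.png
wrist0.png
```

View pics/crop.png

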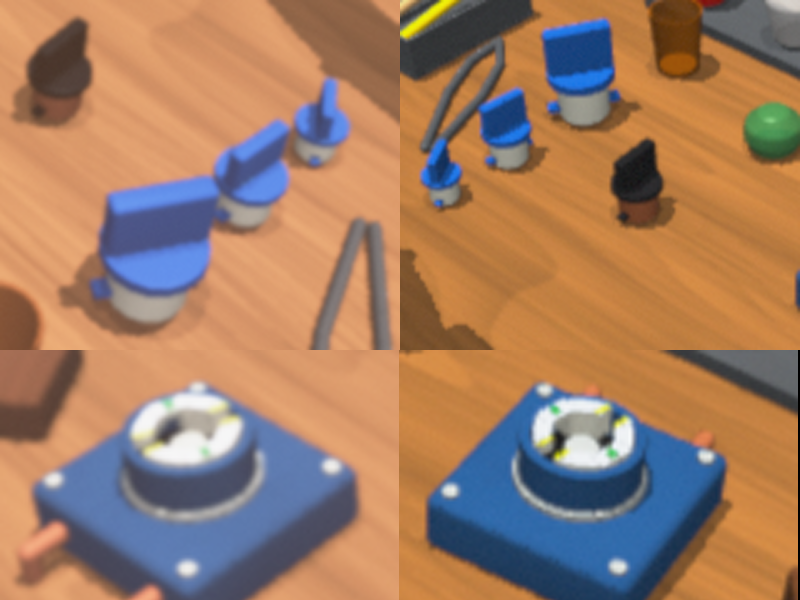

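The crop confirms it. The middle one, at scene (440,293) and side (221,210), matches the spent cartridge's size. The large one is clearly bigger and the small one clearly smaller. The unit's yellow slot marks and green stop marks are also visible on the collar. Next I'll triangulate these points.

```bash
python3 - <<'E'
from h import *
cs,cd=vision.calibration("scene"),vision.calibration("side")
S=lambda x,y:(340+x/2.5,225+y/2.5); D=lambda x,y:(180+(x-400)/2.5,160+y/2.5)
p=lambda n,a,b:print(n,*[q.round(4) for q in tri(ray(cs,*a),ray(cd,*b))])
p("tip hi",S(275,127),D(521,93)) ; p("tip lo",S(235,155),D(482,107))
p("tipspent",S(80,25),D(653,145));p("big tip",S(212,183),D(606,25))
print("disc",onz(cs,*S(251,178),.046),onz(cd,*D(507,131),.046))
S2=lambda x,y:(190+x/3.3333,165+(y-350)/3.3333);D2=lambda x,y:(330+(x-399)/3.3333,225+(y-350)/3.3333)
for q in [(187,430)]:print("mouth",onz(cs,*S2(*q),.094))
print(onz(cd,*D2(583,433),.094))
print("scene yellows",[onz(cs,*S2(*q),.094).round(4) for q in [(143,436),(153,448),(218,408),(231,421)]],"green",[onz(cs,*S2(*q),.094).round(4) for q in[(168,403),(205,452)]])
print("side yellows",[onz(cd,*D2(*q),.094).round(4) for q in [(546,445),(560,455),(604,410),(620,423)]],"green",[onz(cd,*D2(*q),.094).round(4) for q in[(555,410),(614,454)]])
print("base corners scene",[onz(cs,*S2(*q),.05).round(3) for q in[(53,480),(198,388),(332,466),(187,569)]])
print("base screws side",[onz(cd,*D2(*q),.05).round(3) for q in[(450,491),(545,390),(706,457),(618,567)]])
E
```

```text
tip hi [0.4983 0.2844 0.0953] 0.0348
tip lo [0.4906 0.2918 0.0692] 0.038
tipspent [0.5223 0.1039 0.0941] 0.0366
big tip [0.6132 0.287  0.1288] 0.0698
disc [0.49865873 0.29419997 0.046     ] [0.48822825 0.27969915 0.046     ]
mouth [ 0.60914294 -0.18711408  0.094     ]
[ 0.60594612 -0.19352289  0.094     ]
scene yellows [array([ 0.6354, -0.2027,  0.094 ]), array([ 0.638 , -0.1872,  0.094 ]), array([ 0.5784, -0.1921,  0.094 ]), array([ 0.5807, -0.1741,  0.094 ])] green [array([ 0.6008, -0.221 ,  0.094 ]), array([ 0.6145, -0.1592,  0.094 ])]
side yellows [array([ 0.5779, -0.1807,  0.094 ]), array([ 0.5757, -0.1948,  0.094 ]), array([ 0.6371, -0.1905,  0.094 ]), array([ 0.6325, -0.2078,  0.094 ])] green [array([ 0.6137, -0.1627,  0.094 ]), array([ 0.6016, -0.2238,  0.094 ])]
base corners scene [array([ 0.684, -0.255,  0.05 ]), array([ 0.543, -0.27 ,  0.05 ]), array([ 0.528, -0.13 ,  0.05 ]), array([ 0.669, -0.114,  0.05 ])]
base screws side [array([ 0.532, -0.129,  0.05 ]), array([ 0.671, -0.114,  0.05 ]), array([ 0.686, -0.254,  0.05 ]), array([ 0.547, -0.269,  0.05 ])]
```

Emit:
carry_out --increments '[12,-12,0,0,0,0,24,-25,0,0,0,0,24,-25,0,0,0,0,24,-25,0,0,0,0,24,-25,0,0,0,0,24,-25,0,0,0,0,24,-25,0,0,0,0,24,-25,0,0,0,0,24,-25,0,0,0,0,24,-25,0,0,0,0,24,-25,0,0,0,0,24,-25,0,0,0,0,15,-17,0,0,0,0,0,0,0,0,0,0,0,0,0,0,0,0]'

```text
clock: 2.02
position: [0.4929, 0.2875, 0.2267]
ee_rot: [-0.516, -3.098, -0.0]
force: [-1.2, 1.1, 1.1]
width: 1.0
gripper_force: 0.0
```

```bash
python3 - <<'E'
from h import *
from cell import readout
import pickle
s=readout.observe();print(s["position"],s["ee_rot"],s["joints"],s["force"])
c=vision.calibration("wrist");im=vision.get_image("wrist")[:,:,::-1];cv2.imwrite("pics/w1.png",im);pickle.dump(c,open("w1.pkl","wb"))
n,l,st,ce=cv2.connectedComponentsWithStats(bluemask(im))
for i in range(1,n):
    if st[i,4]>200: print(st[i],ce[i].round(1),onz(c,*ce[i],.06,True).round(3))
E
```

```text
[0.49285486 0.28748112 0.2267042 ] [-5.1556934e-01 -3.0984314e+00 -4.3780801e-04] [-0.73780733  0.34518451  0.15639574  1.71836236 -0.06036542  1.08290919
  0.67885927] [-1.22068235  1.07853136  1.05154146]
[ 276   94   48   40 1103] [302.9 110.7] [0.396 0.297 0.06 ]
[278 116  29  24 273] [290.  129.5] [0.408 0.281 0.06 ]
[ 301  176   59   77 2652] [330.6 213.2] [0.49 0.29 0.06]
[ 328  291   79   44 1977] [364.1 315.8] [0.6   0.288 0.06 ]
[354 364  28  29 564] [366.7 377.7] [0.678 0.268 0.06 ]
```

View pics/w1.png

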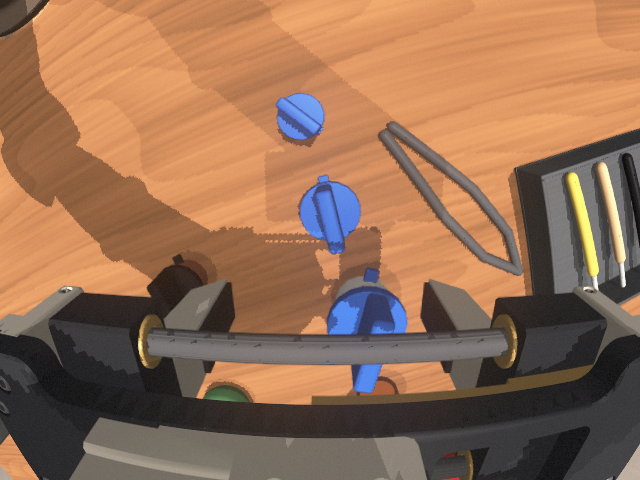

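The wrist view shows the middle cartridge at (330,213), with its blade running from about (321,185) to (337,250). The small one is at (300,117) and the large one at (365,325). I'll enlarge the middle one to measure the blade.

```bash
python3 - <<'E'
import cv2
im=cv2.imread("pics/w1.png");cv2.imwrite("pics/w1c.png",cv2.resize(im[170:260,270:390],None,fx=6.6,fy=6.6,interpolation=cv2.INTER_CUBIC))
E
```

```text
(no output)
```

View pics/w1c.png

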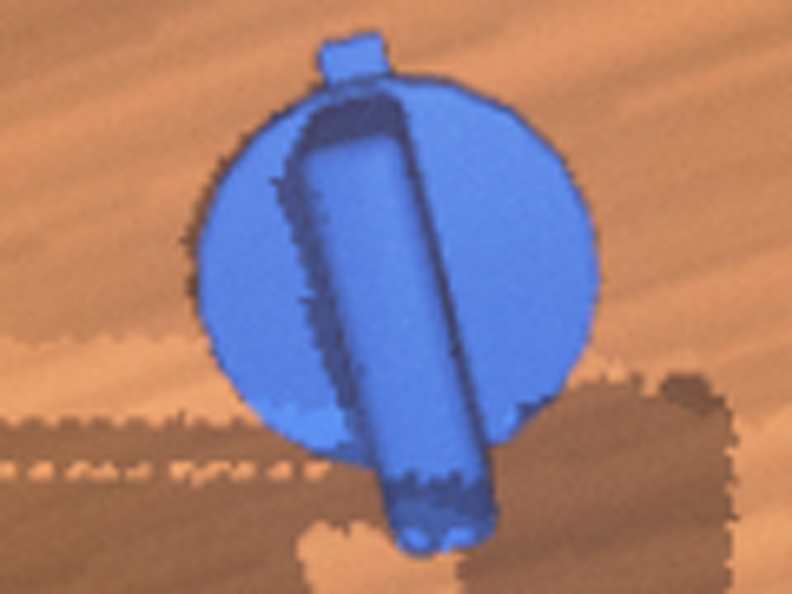

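```bash
python3 - <<'E'
from h import *
import pickle
from scipy.spatial.transform import Rotation as R
from cell import readout
c=pickle.load(open("w1.pkl","rb"))
q=lambda x,y,z:onz(c,270+x/6.6,170+y/6.6,z,True)
print("disc c",q(398,271,.046),[np.linalg.norm(q(198,271,.046)-q(598,271,.046)),np.linalg.norm(q(398,75,.046)-q(398,467,.046))])
a,b=q(354,142,.086),q(445,547,.086);d=b-a
print("blade",(a+b)/2,np.linalg.norm(d),np.degrees(np.arctan2(d[1],d[0])))
for e in[((303,150),(388,505)),((405,138),(493,500))]:
    d=q(*e[1],.086)-q(*e[0],.086);print(np.degrees(np.arctan2(d[1],d[0])))
print("lug",q(353,36,.012), "w",np.linalg.norm(q(303,150,.086)-q(405,138,.086)))
s=readout.observe();m=R.from_rotvec(s["ee_rot"]).as_matrix();print(m)
E
```

```text
disc c [0.49132669 0.28927169 0.046     ] [np.float64(0.05674663407970052), np.float64(0.05721207002597029)]
blade [0.49195331 0.28916836 0.086     ] 0.05418221080810902 -6.592895285079758
-6.119154085838808
-5.296017778562803
lug [0.4618311  0.29230459 0.012     ] w 0.01266844289699618
[[-9.46440244e-01  3.22878599e-01 -5.24000406e-04]
 [ 3.22878429e-01  9.46440369e-01  3.84233075e-04]
 [ 6.19995774e-04  1.94465218e-04 -9.99999789e-01]]
```

Disc width 57 mm and blade about 55 mm long confirm the middle size. Its axis is at (0.4917, 0.2892) and the blade angle is -6°. Next: align and descend.

Emit:
carry_out --increments '[-1.2,1.7,0,0,0,0.075,0,0,-20,0,0,0.075,0,0,-25,0,0,0.075,0,0,-25,0,0,0,0,0,-25,0,0,0,0,0,-20,0,0,0,0,0,-15,0,0,0,0,0,-15,0,0,0,0,0,-15,0,0,0,0,0,-9,0,0,0,0,0,-5,0,0,0,0,0,0,0,0,0,0,0,0,0,0,0]'

```text
clock: 3.7
position: [0.4925, 0.2892, 0.0531]
ee_rot: [0.165, 3.137, 0.001]
force: [0.4, 0.9, 0.2]
width: 0.999
gripper_force: 0.0
```

Emit:
carry_out --increments '[0,0,0,0,0,0,0,0,0,0,0,0,0,0,0,0,0,0,0,0,0,0,0,0,0,0,0,0,0,0,0,0,0,0,0,0,0,0,0,0,0,0,0,0,0,0,0,0]' --grip 1 --newtons 40

```text
clock: 4.7
position: [0.4923, 0.289, 0.0528]
ee_rot: [0.165, 3.137, 0.0]
force: [0.2, -0.6, -0.7]
width: 0.178
gripper_force: 0.0
```

Emit:
carry_out --increments '[0,0,0,0,0,0,0,0,0,0,0,0,0,0,0,0,0,0]'

```text
clock: 5.08
position: [0.4922, 0.289, 0.0527]
ee_rot: [-0.165, -3.137, 0.0]
force: [-0.2, -0.6, -1.6]
width: 0.151
gripper_force: 40.0
```

Emit:
carry_out --increments '[0,0,5,0,0,0,0,0,10,0,0,0,0,0,20,0,0,0,0,0,25,0,0,0,0,0,25,0,0,0,0,0,25,0,0,0,0,0,20,0,0,0,0,0,10,0,0,0,0,0,0,0,0,0]'

```text
clock: 6.2
position: [0.4925, 0.2892, 0.1934]
ee_rot: [0.165, 3.136, 0.001]
force: [-0.1, -0.1, -2.6]
width: 0.149
gripper_force: 40.0
```

Emit:
carry_out --increments '[5,-12,5,0,0,0,10,-23,0,0,0,0,13,-30,0,0,0,0,13,-30,0,0,0,0,13,-30,0,0,0,0,13,-30,0,0,0,-0.02,13,-30,0,0,0,-0.02,13,-30,0,0,0,-0.02,13,-30,0,0,0,-0.02,13,-30,0,0,0,-0.018,13,-30,0,0,0,0,13,-30,0,0,0,0,13,-30,0,0,0,0,13,-30,0,0,0,0,13,-30,0,0,0,0,13,-30,0,0,0,0,9,-20,0,0,0,0,7,-4,0,0,0,0,0,0,0,0,0,0,0,0,0,0,0,0]'

```text
clock: 8.7
position: [0.7051, -0.1885, 0.1975]
ee_rot: [-0.316, -3.125, -0.001]
force: [-0.6, 0.3, -2.0]
width: 0.154
gripper_force: 40.0
```

```bash
python3 - <<'E'
from h import *
from cell import readout
import pickle
s=readout.observe();print(s["position"],s["ee_rot"],s["joints"],s["force"])
c=vision.calibration("wrist");im=vision.get_image("wrist")[:,:,::-1];cv2.imwrite("pics/w2.png",im);pickle.dump(c,open("w2.pkl","wb"))
u,v=proj(c,[.6065,-.19,.094],True);print(u,v)
x0,y0=int(u)-60,int(v)-45;print(x0,y0)
cr=cv2.resize(im[y0:y0+90,x0:x0+120],None,fx=6,fy=6,interpolation=cv2.INTER_CUBIC)
cv2.imwrite("pics/w2c.png",cr)
h=cv2.cvtColor(im,cv2.COLOR_BGR2HSV)
for nm,lo,hi in(("yel",(20,80,100),(35,255,255)),("grn",(45,80,60),(85,255,255))):
    n,l,st,ce=cv2.connectedComponentsWithStats(cv2.inRange(h,lo,hi))
    for i in range(1,n):
        P=onz(c,*ce[i],.094,True)
        if st[i,4]>5 and np.hypot(P[0]-.6065,P[1]+.19)<.05:print(nm,st[i,4],ce[i].round(1),P.round(4))
E
```

```text
[ 0.70506881 -0.18848261  0.19749974] [-3.15784227e-01 -3.12502844e+00 -1.46807387e-03] [ 0.05115512  0.63641692  0.24278675  1.32345341 -0.15475039  1.20074518
  1.67361919] [-0.55007923  0.30883188 -1.99285039]
298.1988601836603 105.00801851850287
238 60
yel 105 [283.4  67.5] [ 0.578  -0.1945  0.094 ]
yel 106 [310.6  67.1] [ 0.5819 -0.1761  0.094 ]
yel 111 [283.5 148.8] [ 0.6344 -0.2066  0.094 ]
yel 103 [310.4 148.3] [ 0.6382 -0.188   0.094 ]
grn 100 [340.5 107.5] [ 0.6142 -0.1618  0.094 ]
grn 103 [254.  108.7] [ 0.6018 -0.2207  0.094 ]
```

View pics/w2c.png

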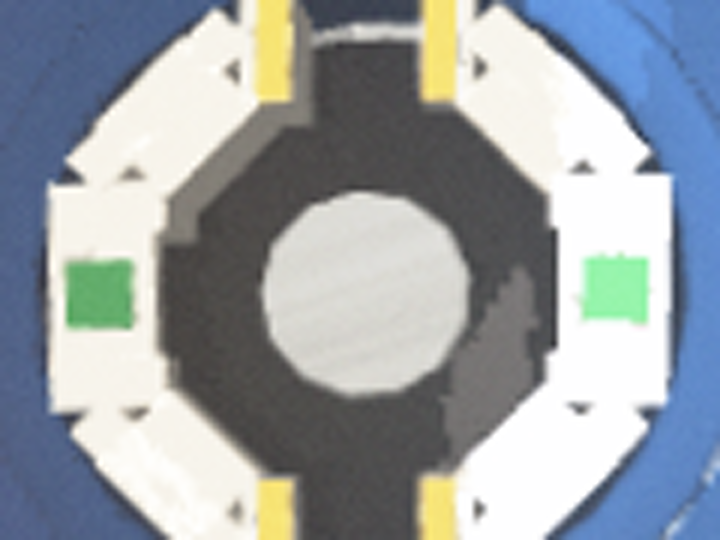

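Wrist crop: the yellow slot marks are at (283,67), (311,67), (283,149) and (310,148), and the green marks at (254,109) and (340,108). From these the mouth centre is (0.608, -0.1912) and the slots lie at -12°. Now I'll hover over it and lower gently.

Emit:
carry_out --increments '[-6,0,0,0,0,-0.008,-14,0,0,0,0,0,-20,-1,0,0,0,0,-20,-1,0,0,0,0,-20,-0.7,0,0,0,0,-12,0,0,0,0,0,-4.6,0,0,0,0,0,0,0,-10,0,0,0,0,0,-15,0,0,0,0,0,-15,0,0,0,0,0,-8,0,0,0,0,0,0,0,0,0,0,0,0,0,0,0]'

```text
clock: 10.38
position: [0.609, -0.1928, 0.1501]
ee_rot: [0.331, 3.123, -0.0]
force: [0.2, 1.2, -1.7]
width: 0.153
gripper_force: 40.0
```

Emit:
carry_out --increments '[0,0,-2,0,0,0,0,0,-2,0,0,0,0,0,-2,0,0,0,0,0,-2,0,0,0,0,0,0,0,0,0]'

```text
clock: 11.0
position: [0.6085, -0.192, 0.1414]
ee_rot: [-0.33, -3.124, -0.001]
force: [0.4, 2.9, -2.0]
width: 0.152
gripper_force: 40.0
```

Emit:
carry_out --increments '[0,1,0,0,0,0,0,0,-1,0,0,0,0,0,-1,0,0,0,0,0,-1,0,0,0,0,0,0,0,0,0]'

```text
clock: 11.62
position: [0.6085, -0.1917, 0.1386]
ee_rot: [-0.331, -3.124, -0.0]
force: [0.6, 2.4, -2.5]
width: 0.152
gripper_force: 40.0
```

Emit:
carry_out --increments '[0,0.6,-1,0,0,0,0,0,-1,0,0,0,0,0,-1,0,0,0,0,0,-1,0,0,0,0,0,0,0,0,0]'

```text
clock: 12.25
position: [0.6086, -0.1911, 0.1346]
ee_rot: [-0.331, -3.124, 0.0]
force: [-0.1, -0.3, -2.0]
width: 0.149
gripper_force: 40.0
```

Lugs are past the lip top (z 0.1346 is below 0.1388) with no contact force, so it's in the slots. Pressing on against the spring.

Emit:
carry_out --increments '[0,0,-1,0,0,0,0,0,-1.5,0,0,0,0,0,-1.5,0,0,0,0,0,-1.5,0,0,0,0,0,-1.5,0,0,0,0,0,-1.5,0,0,0,0,0,0,0,0,0]'

```text
clock: 13.12
position: [0.6088, -0.1911, 0.1264]
ee_rot: [0.331, 3.124, -0.0]
force: [-1.1, 0.4, 5.4]
width: 0.15
gripper_force: 40.0
```

Emit:
carry_out --increments '[0,0,-1,0,0,0,0,0,-1,0,0,0,0,0,-1,0,0,0,0,0,-1,0,0,0,0,0,0,0,0,0]'

```text
clock: 13.75
position: [0.6088, -0.1912, 0.1227]
ee_rot: [0.331, 3.123, -0.0]
force: [-2.1, 1.5, 8.1]
width: 0.151
gripper_force: 40.0
```

Emit:
carry_out --increments '[0,0,-1,0,0,0,0,0,-0.7,0,0,0,0,0,0,0,0,0]'

```text
clock: 14.12
position: [0.6088, -0.1912, 0.1212]
ee_rot: [0.331, 3.123, 0.0]
force: [-1.8, 0.5, 8.9]
width: 0.147
gripper_force: 40.0
```

Emit:
carry_out --increments '[0,0,-0.5,0,0,0,0,0,0,0,0,0]'

```text
clock: 14.38
position: [0.6088, -0.1912, 0.1207]
ee_rot: [0.331, 3.123, 0.0]
force: [-2.6, 1.0, 9.8]
width: 0.147
gripper_force: 40.0
```

Emit:
carry_out --increments '[0,0,-0.5,0,0,0,0,0,-0.4,0,0,0,0,0,0,0,0,0]'

```text
clock: 14.75
position: [0.6089, -0.1912, 0.1206]
ee_rot: [0.331, 3.123, 0.0]
force: [-5.6, 1.3, 16.2]
width: 0.154
gripper_force: 40.0
```

On the floor at z=0.1206. I'll ease slightly and begin turning clockwise.

Emit:
carry_out --increments '[-0.4,0,0.4,0,0,0,0,0,0,0,0,-0.04,0,0,0,0,0,-0.06,0,0,0,0,0,-0.06,0,0,0,0,0,-0.06,0,0,0,0,0,-0.06,0,0,0,0,0,-0.02,0,0,0,0,0,0]'

```text
clock: 15.75
position: [0.6096, -0.1906, 0.1207]
ee_rot: [0.792, 3.037, 0.001]
force: [0.0, 1.5, 9.8]
width: 0.15
gripper_force: 40.0
```

```bash
python3 - <<'E'
from cell import readout
s=readout.observe();print(s["position"],s["ee_rot"],s["force"],s["ft_torque"],s["joints"])
E
```

```text
[ 0.60956982 -0.19058088  0.12066773] [7.92202618e-01 3.03744058e+00 1.27564555e-03] [0.03395383 1.50346791 9.83659178] [0.43585097 0.08756044 0.07078094] [ 0.01604191  0.56308417  0.30649969  1.67832936 -0.20354469  0.92896937
  1.46059491]
```

Emit:
carry_out --increments '[0,0,0,0,0,-0.06,0,0,0,0,0,-0.08,0,0,0,0,0,-0.08,0,0,0,0,0,-0.08,0,0,0,0,0,-0.08,0,0,0,0,0,-0.06,0,0,0,0,0,0]'

```text
clock: 16.62
position: [0.6098, -0.1902, 0.1207]
ee_rot: [1.437, 2.791, 0.003]
force: [-0.5, 3.0, 10.5]
width: 0.153
gripper_force: 40.0
```

```bash
cat > st.py <<'E'
from cell import readout
import numpy as np
s=readout.observe();r=s["ee_rot"];a=2*np.degrees(np.arctan2(r[1],r[0]))-90
a=(a+90)%180-90
print(s["position"].round(4),"blade",(a-90+90)%180-90,s["force"].round(1),s["ft_torque"].round(2),s["clock"],s["joints"][[4,6]])
E
python3 st.py
```

```text
[ 0.6098 -0.1902  0.1207] blade -54.46762924346176 [-0.5  3.  10.5] [ 0.72  0.05 -0.06] 16.625 [-0.28422024  1.0923165 ]
```

Emit:
carry_out --increments '[0,0.3,0,0,0,-0.06,0,0,0,0,0,-0.08,0,0,0,0,0,-0.08,0,0,0,0,0,-0.08,0,0,0,0,0,-0.08,0,0,0,0,0,-0.08,0,0,0,0,0,-0.08,0,0,0,0,0,-0.06,0,0,0,0,0,-0.05,0,0,0,0,0,-0.05,0,0,0,0,0,0]'

```text
clock: 18.0
position: [0.6098, -0.1906, 0.1207]
ee_rot: [2.307, 2.129, 0.003]
force: [0.2, 1.3, 10.3]
width: 0.148
gripper_force: 40.0
```

```bash
python3 st.py
```

```text
[ 0.6098 -0.1906  0.1207] blade 85.42140953776482 [ 0.2  1.3 10.3] [0.3  0.01 0.02] 18.0 [-0.41685014  0.51275984]
```

Emit:
carry_out --increments '[0,0,0,0,0,-0.04,0,0,0,0,0,-0.04,0,0,0,0,0,-0.04,0,0,0,0,0,-0.03,0,0,0,0,0,0]'

```text
clock: 18.62
position: [0.6099, -0.1905, 0.1207]
ee_rot: [2.46, 1.951, 0.004]
force: [1.2, 1.9, 10.7]
width: 0.15
gripper_force: 40.0
```

```bash
python3 st.py
```

```text
[ 0.6099 -0.1905  0.1207] blade 76.84884399502386 [ 1.2  1.9 10.7] [ 0.37 -0.07  0.05] 18.625 [-0.44634327  0.38969013]
```

Emit:
carry_out --increments '[0,0,0,0,0,-0.03,0,0,0,0,0,-0.02,0,0,0,0,0,0]'

```text
clock: 19.0
position: [0.61, -0.1905, 0.1207]
ee_rot: [2.507, 1.889, 0.004]
force: [1.1, 1.8, 9.8]
width: 0.15
gripper_force: 40.0
```

```bash
python3 st.py
```

```text
[ 0.61   -0.1905  0.1207] blade 73.99550327482439 [1.1 1.8 9.8] [ 0.36 -0.09  0.08] 19.0 [-0.45623616  0.34885078]
```

Emit:
carry_out --increments '[0,0,0,0,0,-0.02,0,0,0,0,0,-0.02,0,0,0,0,0,0]'

```text
clock: 19.38
position: [0.6096, -0.1904, 0.1207]
ee_rot: [2.544, 1.84, 0.003]
force: [-0.6, 2.3, 11.6]
width: 0.149
gripper_force: 40.2
```

```bash
python3 st.py
```

```text
[ 0.6096 -0.1904  0.1207] blade 71.75442583857128 [-0.6  2.3 11.6] [0.43 0.22 0.57] 19.375 [-0.46363985  0.31655405]
```

Emit:
carry_out --increments '[0,0,0,0,0,-0.02,0,0,0,0,0,-0.02,0,0,0,0,0,0]'

```text
clock: 19.75
position: [0.6096, -0.1903, 0.1207]
ee_rot: [2.58, 1.79, 0.003]
force: [-1.0, 2.1, 11.0]
width: 0.157
gripper_force: 41.7
```

```bash
python3 st.py
```

```text
[ 0.6096 -0.1903  0.1207] blade 69.51550598850275 [-1.   2.1 11. ] [0.43 0.32 1.06] 19.75 [-0.47122677  0.28422952]
```

Stop felt: torque rose to 1 N·m at about 97°. I'll ease back the twist and let the spring lift it.

Emit:
carry_out --increments '[0,0,0,0,0,0.04,0,0,0,0,0,0.04,0,0,0,0,0,0.03,0,0,1,0,0,0,0,0,1,0,0,0,0,0,1,0,0,0,0,0,1,0,0,0,0,0,0,0,0,0]'

```text
clock: 20.75
position: [0.6095, -0.1904, 0.1243]
ee_rot: [2.479, 1.927, 0.003]
force: [0.5, 1.8, 7.3]
width: 0.15
gripper_force: 40.0
```

```bash
python3 st.py
```

```text
[ 0.6095 -0.1904  0.1243] blade 75.71323085810187 [0.5 1.8 7.3] [ 0.34 -0.09 -0.02] 20.75 [-0.44672396  0.37082885]
```

Emit:
carry_out --increments '[0,0,1,0,0,0,0,0,0.7,0,0,0,0,0,0,0,0,0]'

```text
clock: 21.12
position: [0.6095, -0.1904, 0.1258]
ee_rot: [2.479, 1.927, 0.003]
force: [1.5, 1.2, 5.5]
width: 0.152
gripper_force: 40.0
```

```bash
python3 st.py
```

```text
[ 0.6095 -0.1904  0.1258] blade 75.71114251621452 [1.5 1.2 5.5] [ 0.33 -0.25  0.  ] 21.125 [-0.44530102  0.36965116]
```

It has risen 5 mm, so the lugs are in the pockets. Lift a little more to feel the seat, then release.

Emit:
carry_out --increments '[0,0,0.6,0,0,0,0,0,0.4,0,0,0,0,0,0,0,0,0]'

```text
clock: 21.5
position: [0.6093, -0.1905, 0.1266]
ee_rot: [2.48, 1.927, 0.002]
force: [5.1, 2.9, 4.2]
width: 0.151
gripper_force: 40.0
```

Emit:
carry_out --increments '[0,0,0.5,0,0,0,0,0,0.3,0,0,0,0,0,0,0,0,0]'

```text
clock: 21.88
position: [0.6092, -0.1904, 0.1267]
ee_rot: [2.48, 1.927, 0.002]
force: [7.8, 0.6, -2.0]
width: 0.152
gripper_force: 40.0
```

Seat felt at z=0.1267. Release and retreat upward.

Emit:
carry_out --increments '[0,0,-0.4,0,0,0,0,0,0,0,0,0]' --newtons 10

```text
clock: 22.12
position: [0.6091, -0.1905, 0.1266]
ee_rot: [2.48, 1.927, 0.002]
force: [5.3, 2.6, 2.1]
width: 0.152
gripper_force: 10.0
```

Emit:
carry_out --increments '[0,0,0,0,0,0,0,0,0,0,0,0,0,0,0,0,0,0,0,0,0,0,0,0,0,0,0,0,0,0,0,0,0,0,0,0]' --grip 0.3

```text
clock: 22.88
position: [0.6082, -0.1908, 0.1266]
ee_rot: [-2.481, -1.927, 0.0]
force: [0.2, 0.5, -0.6]
width: 0.692
gripper_force: 0.0
```

Emit:
carry_out --increments '[0,0,5,0,0,0,0,0,15,0,0,0,0,0,20,0,0,0,0,0,20,0,0,0,0,0,20,0,0,0,0,0,20,0,0,0,0,0,15,0,0,0,0,0,5,0,0,0,0,0,0,0,0,0]'

```text
clock: 24.0
position: [0.6082, -0.1908, 0.2467]
ee_rot: [2.481, 1.927, 0.0]
force: [0.9, -0.7, -0.1]
width: 0.7
gripper_force: 0.0
```

```bash
python3 st.py; python3 - <<'E'
from h import *
a=vision.get_image("scene")[:,:,::-1];b=vision.get_image("side")[:,:,::-1];w=vision.get_image("wrist")[:,:,::-1]
k=lambda im,x,y,w,h,s:cv2.resize(im[y:y+h,x:x+w],None,fx=s,fy=s,interpolation=cv2.INTER_CUBIC)
o=np.hstack([k(a,180,120,200,170,2),k(b,260,160,200,170,2)])
cv2.imwrite("pics/end.png",np.vstack([o[:260],np.hstack([k(w,0,0,640,480,.5),k(a,180,120,200,120,2)])])[:600,:800] if False else np.vstack([o,np.hstack([cv2.resize(w,(346,260)),np.zeros((260,454,3),np.uint8)])]))
E
```

```text
[ 0.6082 -0.1908  0.2467] blade 75.67278123006173 [ 0.9 -0.7 -0.1] [-0.09  0.04  0.01] 24.0 [-0.35509289  0.29540504]
```

View pics/end.png

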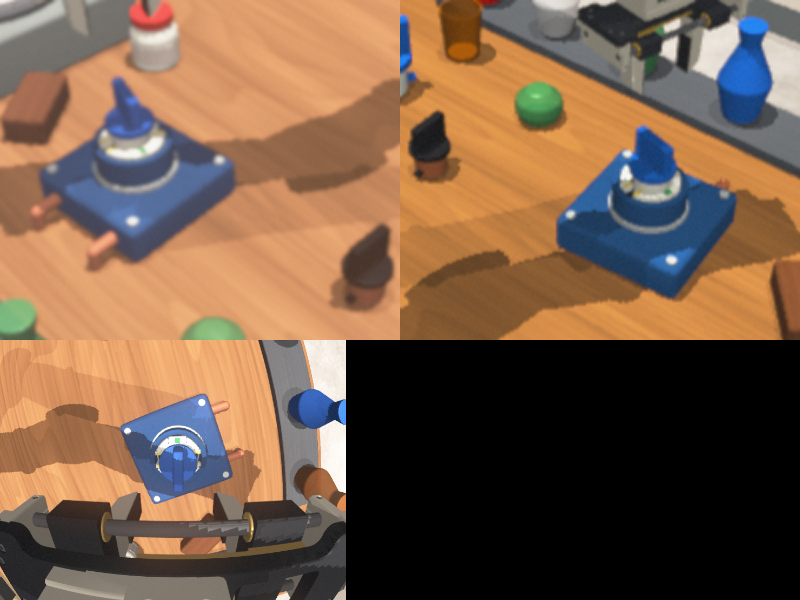

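The final views show the cartridge upright in the unit, its blade in line with the green marks. The spent cartridge and the other objects in view look undisturbed, and the gripper is clear.

```bash
python3 -c "
from cell import arm
print(arm.sign_off())"
```

```text
the job is handed in; nothing more can be done
None
```

The middle-sized fresh cartridge went into the slots, was pushed home, turned clockwise to the felt stop and released into its locked seat; I handed the job in at about 24 s, with the arm clear and no verdict shown.

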